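# Fit-test a filler piston and show its face to the inspection camera

### The job

Of the three washed filler pistons standing on the rubber mat, take the thickest one that still slides into the bored test sleeve, prove the fit by sliding it fully down into the bore, and draw it out again. Then present it to the small inspection camera on the counter: hold it in the air on the lens's line of sight with the middle of its foot face 120 mm in front of the lens and the foot facing squarely into the lens, handle away from it, and finish while still holding it there, motionless. The other two pistons must end standing upright on the mat, and the rest of the things on the counter stay where they are.

Things in the scene. Friction and masses are not known exactly. Their poses are not given: they have to be found in the camera images.
- slim_grip (a point): centre of the T-handle of the slim piston, a white plastic cylinder 22 mm in diameter and 46 mm tall with a thin grey band, standing upright on the mat. A 12 mm steel stem rises from its top to a flat steel T-handle: a bar 12 mm thick (its own x), 46 mm long (its own y) and 22 mm high. Own z runs from foot to handle; the foot face is 89 mm below this point, the top of the handle 11 mm above it.
- medium_grip (a point): centre of the T-handle of the medium piston, a white plastic cylinder 28 mm in diameter and 46 mm tall with a thin grey band, standing upright on the mat. A 12 mm steel stem rises from its top to a flat steel T-handle: a bar 12 mm thick (its own x), 46 mm long (its own y) and 22 mm high. Own z runs from foot to handle; the foot face is 89 mm below this point, the top of the handle 11 mm above it.
- thick_grip (a point): centre of the T-handle of the thick piston, a white plastic cylinder 36 mm in diameter and 46 mm tall with a thin grey band, standing upright on the mat. A 12 mm steel stem rises from its top to a flat steel T-handle: a bar 12 mm thick (its own x), 46 mm long (its own y) and 22 mm high. Own z runs from foot to handle; the foot face is 89 mm below this point, the top of the handle 11 mm above it.
- medium_foot (a point): middle of the foot face of the medium piston (same axes as its handle point: z runs from foot to handle). The foot's rim has a bevel 3 mm wide and 4 mm high.
- mat: black rubber mat, 120 mm (its x) by 320 mm (its y), 4 mm thick, fixed; origin at the centre of its underside. The three pistons stand on it in a row along its y, about 100 mm apart, in any order.
- sleeve_mouth (a point): centre of the mouth of the test sleeve's bore, 44 mm above the counter: an upright aluminium block 64 x 64 mm and 36 mm high on a dark 100 x 100 x 8 mm foot plate, fixed. The bore is 30.4 mm wide, 36 mm deep, straight down, closed at the bottom; its rim is bevelled 2 mm. The slim piston drops in loosely, the medium fits, the thick one does not enter.
- lens (a point): centre of the front glass of the inspection camera, a 44 mm black cube with a 34 mm dark lens barrel 22 mm long, on a low post with a round 90 mm foot, fixed; the glass is 105 mm above the counter. Own z is the line of sight, out of the glass: it looks up, leaning 35 degrees from vertical, roughly towards the robot.
- view (a point): the point in the air on the camera's line of sight, 120 mm in front of the lens glass (own z = line of sight, away from the lens), where the foot face is to be shown.
- collar: steel collar ring lying flat, 44 mm outside, 12 mm high; origin at the centre of its underside; leave it where it is
- scoop: blue plastic measuring spoon, 140 mm long, lying on the counter; leave it where it is
- beaker: small clear cup, 60 mm wide, 60 mm tall; origin at the centre of its underside; leave it where it is

How it is judged (in metres and radians):
On the way:
1. the medium piston is fully down in the bore of the test sleeve (at least 30 mm deep, upright) (z of medium_foot in the frame of sleeve_mouth below -0.03 m and horizontal distance between medium_foot and sleeve_mouth below 0.005 m and angle between medium_foot's own z axis and vertical below 0.12 rad), for 0.2 s.
At the end, for the whole second after the job is handed in: the medium piston is held still by the fingers alone, foot middle within 20 mm of the point 120 mm before the lens, axis within 0.2 rad of the line of sight, foot towards the lens; slim and thick pistons stand upright (0.15 rad) on the mat, untouched by the fingers (distance between medium_foot and view below 0.02 m and angle between the z axis of medium_foot and the z axis of view, either way round below 0.2 rad and z of medium_grip in the frame of view above 0.05 m and height (world z) of medium_foot above 0.15 m and contact force between medium and the fingers above 1 N and contact force between medium and camera below 0.1 N and contact force between medium and slim below 0.1 N and contact force between medium and thick below 0.1 N and linear speed of medium below 0.02 m/s and angular speed of medium below 0.15 rad/s and angle between each of slim_grip, thick_grip's own z axis and vertical below 0.15 rad and height (world z) of slim_grip between 0.088 and 0.098 m and x of slim_grip in the frame of mat between -0.06 and 0.06 m and y of slim_grip in the frame of mat between -0.16 and 0.16 m and contact force between each of slim, thick and the fingers below 0.1 N and height (world z) of thick_grip between 0.088 and 0.098 m and x of thick_grip in the frame of mat between -0.06 and 0.06 m and y of thick_grip in the frame of mat between -0.16 and 0.16 m); the arm keeps its last pose, push and grip.
It fails at once if the collar, scoop or cup is moved more than 40 mm (distance of any of collar, scoop, beaker from where it was at the start of the episode above 0.04 m).
It also fails if it takes over 58 s, if anything falls off the work surface, if the arm or the gripper's body presses on something with over 40 N, if the wrist force passes 120 N, or if a joint passes its speed limit or range.

### The arm

A 6-joint arm with a two-finger parallel gripper is mounted at the origin on the work surface. World frame = base frame: x ahead of the robot, y to its left, z up, the work surface at z = 0. Lengths are in m, angles in degrees, forces in N, time in s.
With the tool pointing down it reaches from about 0.375 to 0.9 m from the base axis. Payload 3.1 kg.
Tool frame: the origin (TCP) lies at the very end of the fingers, on their centre line; the grasp point (between the pads) lies 19 mm behind it; z points along the fingers, y is the line along which they close (so a half turn about z gives the same grasp; the last joint's range is limited). The gripper opens to 87 mm and grips with 3 to 60 N. Pads are 19 mm wide; open, the fingers measure 117 mm over their backs; the gripper's body (75 mm by 190 mm) begins 51 mm behind the grasp point.
Start: joints at [55.319, 30.224, 82.088, -0, 67.689, -10.227], TCP at [0.259, 0.569, 0.223] pointing down, gripper open.
Joint ranges: [-176.69, 176.69], [-43.24, 126.21], [12.49, 139.97], [-82, 262], [0, 151.66], [-163.58, 163.58]. Speed limits (degrees/s): [159.86, 159.86, 180, 180, 180, 180].

### API

Orientations are given as a 3x3 rotation matrix whose columns are the frame's x, y, z axes.
In Python, from rig import * gives the robot as it stands.
- The arm moves only by the tool jog_arm, never from a script. Its arguments are lists of equal length, an entry for each row: "delta_pos": the shift along the world's x, y, z in cm, a list of three; "turn": the turn about the world's z in degrees; "grip": the closure, from 0 (fully open) to 1 (shut). In form: {"delta_pos": [[x, y, z], ...], "turn": [turn, ...], "grip": [grip, ...]}. A call has 1 to 12 rows; each row is the pose to reach, as a shift and turn from the pose commanded when the call began; what a row does not reach only later rows make up. A row lasts 1/8 s, in which the tool goes at most 62.5 mm and 10.7 degrees, less where a joint would pass 70% of its speed; a pose out of reach is approached as far as the arm can. A call with a gripper value outside its range is refused whole. The fingers move at their own pace and stop on an object; the grip force is fixed at half the most. Time passes only in rows, so rows that repeat a pose let the fingers close. It gives the time, the measured TCP pose, the force, the opening and the grip force at its end, in the units of the state.
- read_state(): the state, without advancing time (a new reading comes with each control period).
- capture(name): name is "scene" or "top" or "wrist"; returns a dict with "color" (400x640x3 uint8, blue, green, red), "fovy" (degrees; the focal length in pixels is half the picture's height over the tangent of half this angle, whatever the lens; pixels are square), "cx", "cy" (the principal point, pixels), "camera_from_world" (4x4, takes a point from world to camera coordinates). Camera axes: x right, y up, looking along -z (the intrinsics and any distortion apply to the point x, -y, -z); pixel columns grow to the right and rows downward; lengths in m; the calibration is good to about 2 mm. A picture is of the moment at which its call begins. There is no depth.
- hand_in(): hands the job in; it is judged then, once.
The state is a dict: "time_s": time; "joint_positions": joint angles; "qvel": joint speeds; "tau": joint torques, N m; "position": TCP position; "tcp_rot": TCP orientation; "force": force on the tool from outside, world axes, zero at the start; "moment": the same for the moment, N m; "opening": opening from 0.0 (shut) to 1.0 (fully open); "grasp_force": force on a finger pad.
Only numpy, scipy, OpenCV 4.12 (cv2) and the standard library are available. Lean on these libraries where they do the work, as an engineer would, in place of code of your own. Each camera call takes 0.05 s, during which the arm holds its last target. There are 200 camera calls.

## Working session

There is one attempt and no reset: what is moved stays moved. The work goes in short steps, Python scripts to look and compute and a tool call to move; the robot and the scene stay as the last step left them, time stands still between calls to the robot, and variables do not carry over. Pictures are saved under pics/ and viewed, at most 10 in all, crops included, and the job is handed in when it is done.

Besides the shell and the picture viewer there is one more tool, called after ">>>" by a JSON object that holds its "name" and its "arguments". jog_arm: Moves the arm, as the interface text tells. Its arguments: {"type":"object","properties":{"delta_pos":{"type":"array"},"turn":{"type":"array"},"grip":{"type":"array"}},"required":["delta_pos","turn","grip"]}

```bash
mkdir -p pics; ls; cat > h.py <<'E'
from rig import *
import numpy as np, cv2
def cam(name,save=None):
    c=capture(name); im=np.array(c["color"])
    if save: cv2.imwrite(f"pics/{save}.png",im)
    f=200/np.tan(np.radians(c["fovy"])/2)
    return dict(im=im,f=f,cx=c["cx"],cy=c["cy"],T=np.array(c["camera_from_world"]),raw={k:v for k,v in c.items() if k not in("color",)})
def proj(c,p):
    q=c["T"]@np.append(p,1); return np.array([c["cx"]+c["f"]*q[0]/-q[2], c["cy"]-c["f"]*q[1]/-q[2]])
def ray(c,uv):
    R=c["T"][:3,:3];t=c["T"][:3,3]
    d=R.T@np.array([(uv[0]-c["cx"])/c["f"],-(uv[1]-c["cy"])/c["f"],-1.]); return -R.T@t,d/np.linalg.norm(d)
def at_z(c,uv,z):
    o,d=ray(c,uv); return o+d*(z-o[2])/d[2]
def tri(obs):
    A=np.zeros((3,3));b=np.zeros(3)
    for c,uv in obs:
        o,d=ray(c,uv);M=np.eye(3)-np.outer(d,d);A+=M;b+=M@o
    p=np.linalg.solve(A,b); return p,[np.round(proj(c,p)-uv,1) for c,uv in obs]
E
python3 - <<'E'
from h import *
import pickle
np.set_printoptions(precision=3,suppress=True)
D={}
for n in("scene","top","wrist"):
    D[n]=cam(n,n+"0"); print(n,D[n]["raw"])
pickle.dump(D,open("c0.pkl","wb"))
E
```

```text
pics
scene {'fovy': 52.23335061060986, 'cx': 318.46535683497586, 'cy': 200.17122968451176, 'camera_from_world': array([[ 0.144,  0.99 , -0.009, -0.085],
       [-0.705,  0.109,  0.701,  0.319],
       [ 0.695, -0.094,  0.713, -1.357],
       [ 0.   ,  0.   ,  0.   ,  1.   ]])}
top {'fovy': 49.30108083815262, 'cx': 319.7199435455944, 'cy': 197.08741123331876, 'camera_from_world': array([[ 0.021, -1.   ,  0.012, -0.011],
       [ 0.985,  0.023,  0.169, -0.569],
       [-0.169,  0.008,  0.986, -1.131],
       [ 0.   ,  0.   ,  0.   ,  1.   ]])}
wrist {'fovy': 65.99425219490675, 'cx': 319.2583440725552, 'cy': 199.15856735611126, 'camera_from_world': array([[ 0.414,  0.91 , -0.003, -0.624],
       [-0.881,  0.4  , -0.252,  0.03 ],
       [-0.228,  0.107,  0.968, -0.391],
       [ 0.   ,  0.   ,  0.   ,  1.   ]])}
```

View pics/scene0.png

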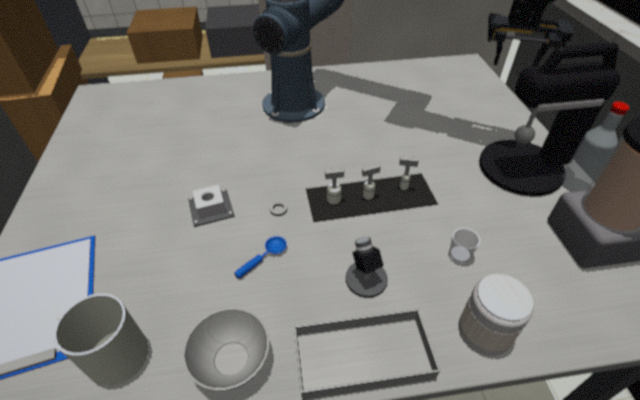

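View pics/top0.png

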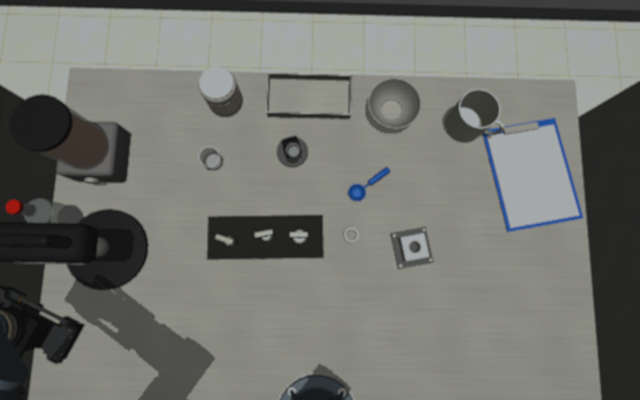

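The scene view shows the three pistons on the mat at (335,185), (370,180), (407,175), the sleeve at (208,197) and the inspection camera at (367,258). In the top view they are at (299,236), (264,235), (225,239), with the sleeve at (414,246) and the camera at (292,150). I'll zoom in on both.

```bash
python3 - <<'E'
from h import *
import pickle
D=pickle.load(open("c0.pkl","rb"))
r=lambda im,x,y,w,h,s:cv2.resize(im[y:y+h,x:x+w],None,fx=s,fy=s,interpolation=cv2.INTER_CUBIC)
t=D["top"]["im"];s=D["scene"]["im"]
a=r(t,200,205,240,70,3.3333); b=r(s,300,150,144,60,5.5555)
a=r(t,200,205,250,70,3.2); b=r(s,300,150,160,64,5)[:,:800]
cv2.imwrite("pics/z1.png",np.vstack([a,b]))
a=r(s,180,175,66,55,6)[:300,:396]; b=r(s,335,228,66,70,6)[:420,:396]; c=r(t,270,128,50,45,6)
H=np.zeros((420,796,3),np.uint8);H[:300,:396]=a;H[:420,400:796]=b;
cv2.imwrite("pics/z2.png",H)
E
```

```text
(no output)
```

View pics/z1.png

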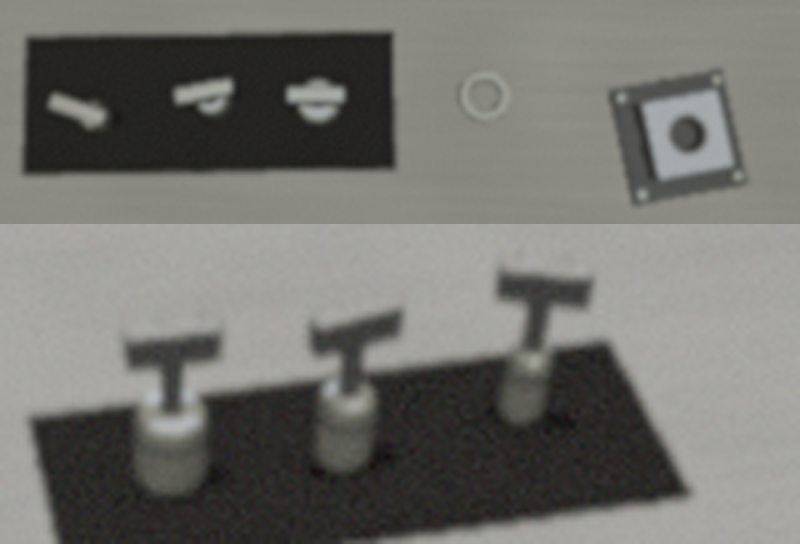

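View pics/z2.png

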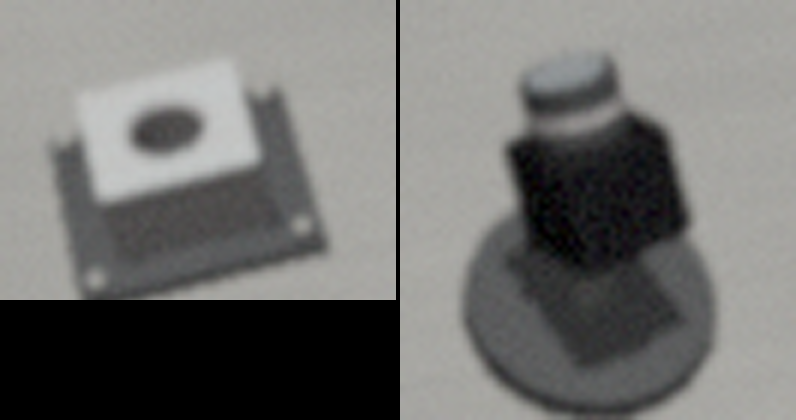

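```bash
python3 - <<'E'
from h import *
import pickle
np.set_printoptions(precision=4,suppress=True)
D=pickle.load(open("c0.pkl","rb"));t=D["top"];s=D["scene"]
T=lambda x,y:(200+x/3.2-.5,205+y/3.2-.5)
S=lambda x,y:(300+x/5-.5,150+(y-224)/5-.5)
S2=lambda x,y:(180+x/6-.5,175+y/6-.5)
S3=lambda x,y:(335+(x-400)/6-.5,228+y/6-.5)
for n,a,b in(("slim",(49,102),(104,120)),("med",(175,97),(234,86)),("thick",(286,95),(346,95))):
    A,B=at_z(t,T(*a),.104),at_z(t,T(*b),.104);print(n,(A+B)/2,np.linalg.norm(A-B),np.degrees(np.arctan2(*(B-A)[1::-1])))
print("med scene", at_z(s,S(356,316),.104), tri([(t,T(204.5,91)),(s,S(356,316))]))
print("sleeve",at_z(t,T(687,134),.044),at_z(s,S2(165,130),.044))
q=[at_z(t,T(*p),.044) for p in((640,103),(725,90),(740,168),(655,182))];print(np.array(q),np.mean(q,0),[np.degrees(np.arctan2(*(q[(i+1)%4]-q[i])[1::-1])) for i in range(4)])
print("mat",[at_z(t,T(*p),.004) for p in((26,38),(392,33),(394,169),(24,173))])
print("lens",at_z(s,S3(567,76),.105),at_z(t,(293,149),.105))
print("foot",at_z(s,S3(590,303),.008))
a=cv2.cvtColor(t["im"],cv2.COLOR_BGR2GRAY)[128:172,270:316]
cv2.imwrite("pics/lens.png",cv2.resize(a,None,fx=10,fy=10,interpolation=cv2.INTER_CUBIC))
print(at_z(t,(351.6,235),.0),read_state()["tcp_rot"])
E
```

```text
slim [0.4459 0.2429 0.104 ] 0.04611918412789811 -106.67972614992271
med [0.4635 0.1425 0.104 ] 0.047357641129365316 -78.11619321164702
thick [0.4627 0.0541 0.104 ] 0.047590591791994256 -88.73893716661202
med scene [0.4692 0.1439 0.104 ] (array([0.4645, 0.1442, 0.0998]), [array([-0.4, -0.1]), array([-0.5,  0. ])])
sleeve [ 0.442  -0.2542  0.044 ] [ 0.4432 -0.2527  0.044 ]
[[ 0.467  -0.2151  0.044 ]
 [ 0.4795 -0.2868  0.044 ]
 [ 0.4148 -0.298   0.044 ]
 [ 0.4017 -0.227   0.044 ]] [ 0.4407 -0.2567  0.044 ] [np.float64(-80.1164367591064), np.float64(-170.18823784084535), np.float64(100.40545482355229), np.float64(10.26384327871595)]
mat [array([0.5151, 0.3113, 0.004 ]), array([ 0.5266, -0.0067,  0.004 ]), array([ 0.4091, -0.0108,  0.004 ]), array([0.399 , 0.3055, 0.004 ])]
lens [0.682 0.076 0.105] [0.6857 0.0743 0.105 ]
foot [0.7082 0.0852 0.008 ]
[ 0.4725 -0.0902  0.    ] [[-0.9103  0.414  -0.0009]
 [ 0.414   0.9103 -0.0013]
 [ 0.0003 -0.0016 -1.    ]]
```

View pics/lens.png

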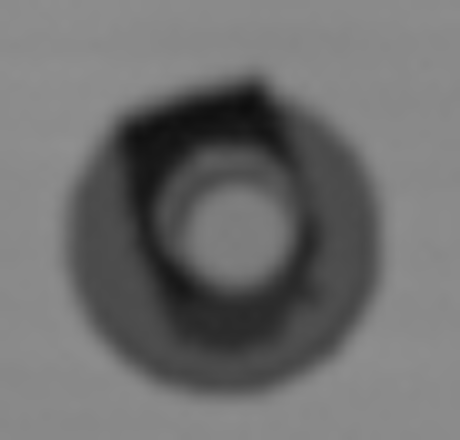

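>>> {"name": "jog_arm", "arguments": {"delta_pos": [[5, -10, 0], [10, -20, 0], [15, -31, -1], [20.5, -42.6, -2], [20.5, -42.6, -4], [20.5, -42.6, -4], [20.5, -42.6, -4], [20.5, -42.6, -4], [20.5, -42.6, -4], [20.5, -42.6, -4], [20.5, -42.6, -4]], "turn": [-9, -18, -27, -36, -45, -53.6, -53.6, -53.6, -53.6, -53.6, -53.6], "grip": [0, 0, 0, 0, 0, 0, 0, 0, 0, 0, 0]}}

```text
time_s: 1.52
position: [0.463, 0.144, 0.1827]
tcp_rot: [[-0.209, 0.978, -0.0], [0.978, 0.209, 0.0], [0.0, -0.0, -1.0]]
force: [0.4, -0.3, -0.2]
opening: 0.999
grasp_force: 0.0
```

```bash
python3 - <<'E'
from h import *
import pickle
np.set_printoptions(precision=4,suppress=True)
c=cam("wrist","w1"); pickle.dump(c,open("w1.pkl","wb")); s=read_state()
print(s["position"],s["joint_positions"],s["tcp_rot"],s["time_s"])
print("cam",-c["T"][:3,:3].T@c["T"][:3,3])
for n,p in(("med",(.464,.143,.104)),("lens",(.684,.0745,.105)),("thick",(.4627,.054,.104))): print(n,proj(c,p))
E
```

```text
[0.4631 0.144  0.1827] [  4.0428  22.9158 104.2647   0.01    52.821   -8.0247] [[-0.209   0.9779 -0.    ]
 [ 0.9779  0.209   0.0001]
 [ 0.0001 -0.     -1.    ]] 1.575
cam [0.4489 0.2122 0.3448]
med [320.1575 208.3229]
lens [542.4972 328.5807]
thick [297.7403 302.3198]
```

View pics/w1.png

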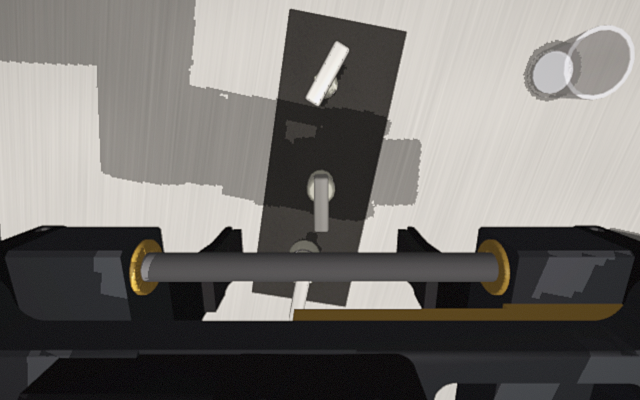

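The wrist view shows the medium handle at (321,170–232), centred between the fingers and aligned with them. Next I descend and grip.

>>> {"name": "jog_arm", "arguments": {"delta_pos": [[0, 0.2, -4], [0, 0.2, -8], [0, 0.2, -10.9], [0, 0.2, -10.9], [0, 0.2, -10.9], [0, 0.2, -10.9], [0, 0.2, -10.9], [0, 0.2, -10.9], [0, 0.2, -10.9], [0, 0.2, -10.9], [0, 0.2, -10.9]], "turn": [0, 0, 0, 0, 0, 0, 0, 0, 0, 0, 0], "grip": [0, 0, 0, 0, 1, 1, 1, 1, 1, 1, 1]}}

```text
time_s: 2.95
position: [0.4637, 0.1449, 0.0735]
tcp_rot: [[-0.207, 0.978, -0.0], [0.978, 0.207, -0.0], [0.0, -0.0, -1.0]]
force: [0.9, -0.4, 0.0]
opening: 0.287
grasp_force: 0.0
```

>>> {"name": "jog_arm", "arguments": {"delta_pos": [[0, 0, 0], [0, 0, 0], [0, 0, 0], [0, 0, 0], [0, 0, 0], [0, 0, 3], [0, 0, 8], [0, 0, 10], [0, 0, 10]], "turn": [0, 0, 0, 0, 0, 0, 0, 0, 0], "grip": [1, 1, 1, 1, 1, 1, 1, 1, 1]}}

```text
time_s: 4.08
position: [0.4646, 0.145, 0.1749]
tcp_rot: [[-0.207, 0.978, 0.004], [0.978, 0.207, 0.0], [-0.001, 0.004, -1.0]]
force: [-0.9, 0.8, -1.9]
opening: 0.134
grasp_force: 30.0
```

>>> {"name": "jog_arm", "arguments": {"delta_pos": [[0, 0, 5], [-0.5, -5, 6], [-0.8, -11, 6], [-1.1, -17, 6], [-1.4, -23, 6], [-1.7, -29, 6], [-2, -35, 6], [-2.2, -40, 5], [-2.2, -40, 1], [-2.2, -40, -2.5], [-2.2, -40, -3], [-2.2, -40, -3]], "turn": [0, 0, 0, 0, 0, 0, -1, -2, -2, -2, -2, -2], "grip": [1, 1, 1, 1, 1, 1, 1, 1, 1, 1, 1, 1]}}

```text
time_s: 5.58
position: [0.4416, -0.2548, 0.1431]
tcp_rot: [[-0.173, 0.985, -0.001], [0.985, 0.173, 0.001], [0.001, -0.001, -1.0]]
force: [-0.3, 0.2, -1.4]
opening: 0.134
grasp_force: 30.0
```

```bash
python3 - <<'E'
from h import *
np.set_printoptions(precision=4,suppress=True)
c=cam("scene");t=cam("top");s=read_state()
print(s["position"],s["joint_positions"],s["force"],s["time_s"])
im=np.zeros((560,800,3),np.uint8)
p=np.array(s["position"])
for i,q in enumerate((c,t)):
    f=np.array([p[0],p[1],p[2]+.019-.089])
    for n,x in(("foot",f),("m1",(.442,-.2542,.044)),("grip",p+[0,0,.019])): print(i,n,proj(q,x))
r=lambda c,u,v:cv2.resize(c["im"][v-35:v+35,u-28:u+28],None,fx=7,fy=7,interpolation=cv2.INTER_CUBIC)
u,v=np.round(proj(c,f)).astype(int);u2,v2=np.round(proj(t,f)).astype(int);print(u,v,u2,v2)
im[:490,:392]=r(c,u,v);im[:490,400:792]=r(t,u2,v2);cv2.imwrite("pics/in1.png",im[:490])
E
```

```text
[ 0.4425 -0.2555  0.1444] [-42.5477  28.1112 102.8461  -0.0016  48.9203 -52.5211] [ 0.5641 -0.3172 -1.1144] 5.675
0 foot [203.2107 187.0314]
0 m1 [206.3848 195.8914]
0 grip [194.7877 158.092 ]
1 foot [417.3063 245.5236]
1 m1 [414.184  246.3704]
1 grip [425.9236 243.317 ]
203 187 417 246
```

View pics/in1.png

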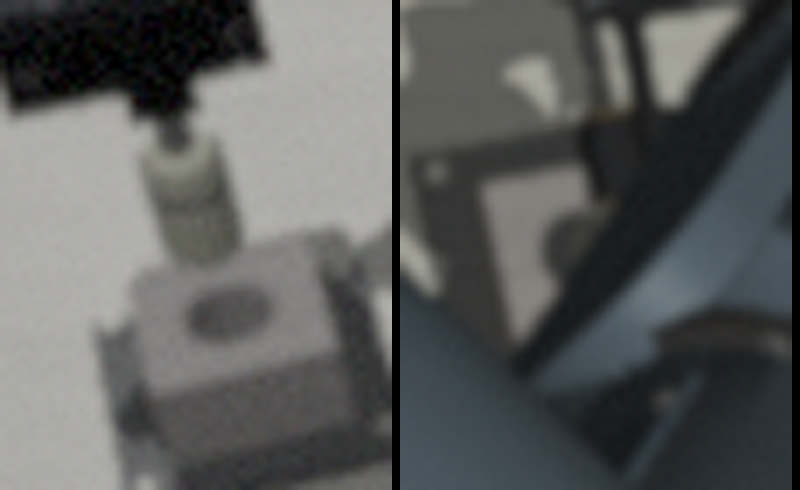

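Scene crop: the foot sits over the bore, with the mouth at about (207.5,196) and the foot at (203,187), which matches the projection to within about 3 mm. I'll lower it gently.

>>> {"name": "jog_arm", "arguments": {"delta_pos": [[0, 0.1, -2], [0, 0.1, -3], [0, 0.1, -3.3], [0, 0.1, -3.6], [0, 0.1, -3.9], [0, 0.1, -4.2], [0, 0.1, -4.2]], "turn": [0, 0, 0, 0, 0, 0, 0], "grip": [1, 1, 1, 1, 1, 1, 1]}}

```text
time_s: 6.55
position: [0.4416, -0.2541, 0.1014]
tcp_rot: [[-0.173, 0.985, -0.0], [0.985, 0.173, 0.0], [0.0, -0.0, -1.0]]
force: [-0.2, -0.4, -1.0]
opening: 0.131
grasp_force: 30.0
```

>>> {"name": "jog_arm", "arguments": {"delta_pos": [[0, 0, -0.6], [0, 0, -1.2], [0, 0, -1.7], [0, 0, -2.0], [0, 0, -2.1], [0, 0, -2.1], [0, 0, -2.1], [0, 0, -2.1]], "turn": [0, 0, 0, 0, 0, 0, 0, 0], "grip": [1, 1, 1, 1, 1, 1, 1, 1]}}

```text
time_s: 7.55
position: [0.4418, -0.2542, 0.0807]
tcp_rot: [[-0.173, 0.985, 0.0], [0.985, 0.173, -0.0], [-0.0, 0.0, -1.0]]
force: [-0.6, 0.7, -0.0]
opening: 0.135
grasp_force: 30.0
```

>>> {"name": "jog_arm", "arguments": {"delta_pos": [[0, 0, -0.1], [0, 0, -0.2], [0, 0, -0.3], [0, 0, -0.3], [0, 0, -0.3]], "turn": [0, 0, 0, 0, 0], "grip": [1, 1, 1, 1, 1]}}

```text
time_s: 8.18
position: [0.4417, -0.2541, 0.0775]
tcp_rot: [[-0.173, 0.985, -0.0], [0.985, 0.173, 0.0], [0.0, -0.0, -1.0]]
force: [0.1, 0.8, -1.8]
opening: 0.135
grasp_force: 30.0
```

>>> {"name": "jog_arm", "arguments": {"delta_pos": [[0, 0, 1.5], [0, 0, 4], [0, 0, 6], [-0.4, 2.5, 6.5], [-0.9, 5.1, 6], [-0.9, 5.1, 3], [-0.9, 5.1, 1.3], [-0.9, 5.1, 1.3], [-0.9, 5.1, 1.3]], "turn": [0, 0, 0, 0, 0, 0, 0, 0, 0], "grip": [1, 1, 1, 1, 1, 1, 1, 1, 1]}}

```text
time_s: 9.3
position: [0.4326, -0.2024, 0.091]
tcp_rot: [[-0.173, 0.985, -0.0], [0.985, 0.173, 0.0], [0.0, -0.0, -1.0]]
force: [0.9, -0.1, -0.7]
opening: 0.133
grasp_force: 30.0
```

>>> {"name": "jog_arm", "arguments": {"delta_pos": [[0.1, -0.6, 0], [0.2, -1.1, 0], [0.3, -1.6, 0], [0.37, -2.1, 0], [0.45, -2.6, -0.1], [0.54, -3.1, -0.15], [0.63, -3.6, -0.2], [0.71, -4.1, -0.3], [0.79, -4.5, -0.37], [0.79, -4.5, -0.37]], "turn": [0, 0, 0, 0, 0, 0, 0, 0, 0, 0], "grip": [1, 1, 1, 1, 1, 1, 1, 1, 1, 1]}}

```text
time_s: 10.55
position: [0.4402, -0.2482, 0.0865]
tcp_rot: [[-0.173, 0.985, -0.001], [0.985, 0.173, 0.001], [0.001, -0.001, -1.0]]
force: [-2.3, 3.8, -1.3]
opening: 0.133
grasp_force: 30.0
```

```bash
python3 - <<'E'
from h import *
np.set_printoptions(precision=4,suppress=True)
c=cam("scene");s=read_state();p=np.array(s["position"])
print(p,s["force"],s["grasp_force"],s["opening"],s["time_s"])
u,v=np.round(proj(c,p)).astype(int);print(u,v)
cv2.imwrite("pics/t1.png",cv2.resize(c["im"][v-30:v+50,u-45:u+55],None,fx=7,fy=7,interpolation=cv2.INTER_CUBIC))
for th in(0,20,35,50):
    t=np.radians(th);g=p+[0,0,.019];print(th,(proj(c,g-.089*np.array([.173*np.sin(t),-.985*np.sin(t),np.cos(t)]))-[u-45,v-30])*7+3.5)
E
```

```text
[ 0.4403 -0.2481  0.0865] [-1.7505  3.5416 -0.771 ] 30.000871756346896 0.1378565208634314 10.6
205 182
0 [361.6604 360.1793]
20 [444.5796 329.9922]
35 [497.2347 295.4929]
50 [538.3377 252.8178]
```

View pics/t1.png

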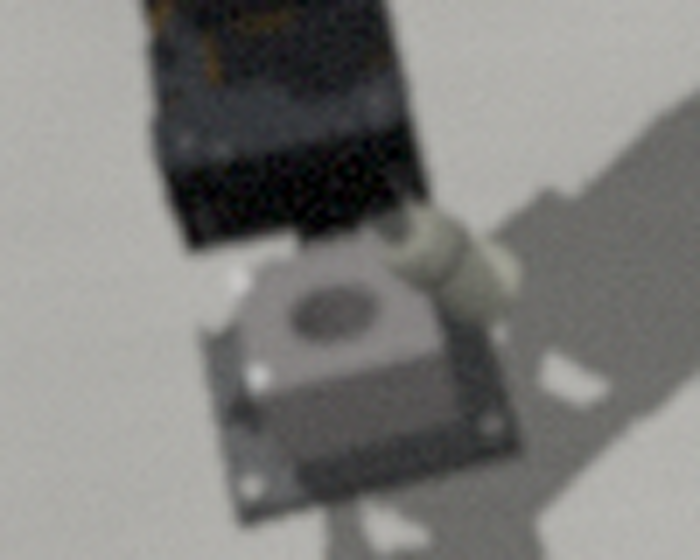

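The piston pivoted about 36° over the block edge: foot at crop (495,285) against (497,295) predicted for 35°. I'll lift it straight off and go to the view pose, turning -80°.

>>> {"name": "jog_arm", "arguments": {"delta_pos": [[0, 0, 2], [0, 0, 6], [0, 0, 11], [1, 3, 15], [2.5, 7, 17.1], [4.5, 11, 17.1], [6.5, 15, 17.1], [8.5, 19, 17.1], [10.5, 23, 17.1], [12.2, 26.5, 17.1], [13.05, 28.1, 17.1], [13.05, 28.1, 17.1]], "turn": [0, 0, 0, -9, -18, -27, -36, -46, -56, -66, -74, -80], "grip": [1, 1, 1, 1, 1, 1, 1, 1, 1, 1, 1, 1]}}

```text
time_s: 12.1
position: [0.5741, 0.0333, 0.2585]
tcp_rot: [[0.94, 0.34, 0.007], [0.34, -0.94, -0.002], [0.005, 0.005, -1.0]]
force: [-0.2, 0.2, -1.4]
opening: 0.135
grasp_force: 30.0
```

>>> {"name": "jog_arm", "arguments": {"delta_pos": [[0, 0, 0], [0, 0, 0], [0, 0, 0]], "turn": [0, 0, 0], "grip": [1, 1, 1]}}

```text
time_s: 12.48
position: [0.5714, 0.0323, 0.258]
tcp_rot: [[0.94, 0.341, 0.001], [0.341, -0.94, -0.0], [0.001, 0.001, -1.0]]
force: [0.2, -0.0, -1.1]
opening: 0.131
grasp_force: 30.0
```

```bash
python3 - <<'E'
from h import *
import pickle
np.set_printoptions(precision=4,suppress=True)
c=cam("scene");w=cam("wrist");s=read_state();p=np.array(s["position"]);pickle.dump((c,w,s),open("f.pkl","wb"))
print(p,s["tcp_rot"],s["force"],s["grasp_force"],s["time_s"],s["joint_positions"])
print("lens in wrist",proj(w,(.684,.0745,.105)))
im=np.zeros((600,800,3),np.uint8)
u,v=np.round(proj(c,(.65,.055,.16))).astype(int);print(u,v)
im[:,:350]=cv2.resize(c["im"][v-60:v+60,u-35:u+35],None,fx=5,fy=5,interpolation=cv2.INTER_CUBIC)
im[:281,352:]=cv2.resize(w["im"],None,fx=.7,fy=.7)[:281]
im=im[:,:800] if im.shape[1]>800 else im
cv2.imwrite("pics/f1.png",im)
E
```

```text
[0.5712 0.0325 0.2579] [[ 0.94    0.3411  0.0006]
 [ 0.3411 -0.94   -0.0003]
 [ 0.0005  0.0004 -1.    ]] [-0.8007 -0.1094 -1.3946] 29.99956121435389 12.575 [-7.9237 23.839  87.4699 -0.0107 68.6547 62.1351]
lens in wrist [318.5179  62.7941]
350 211Traceback (most recent call last):
  File "<stdin>", line 10, in <module>
ValueError: could not broadcast input array from shape (280,448,3) into shape (281,448,3)
```

```bash
python3 - <<'E'
from h import *
import pickle
c,w,s=pickle.load(open("f.pkl","rb"));u,v=350,211
im=np.zeros((600,800,3),np.uint8)
im[:,:350]=cv2.resize(c["im"][v-60:v+60,u-35:u+35],None,fx=5,fy=5,interpolation=cv2.INTER_CUBIC)
im[:,360:]=cv2.resize(w["im"][0:300,210:430],None,fx=2,fy=2)
cv2.imwrite("pics/f1.png",im)
E
```

```text
(no output)
```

View pics/f1.png

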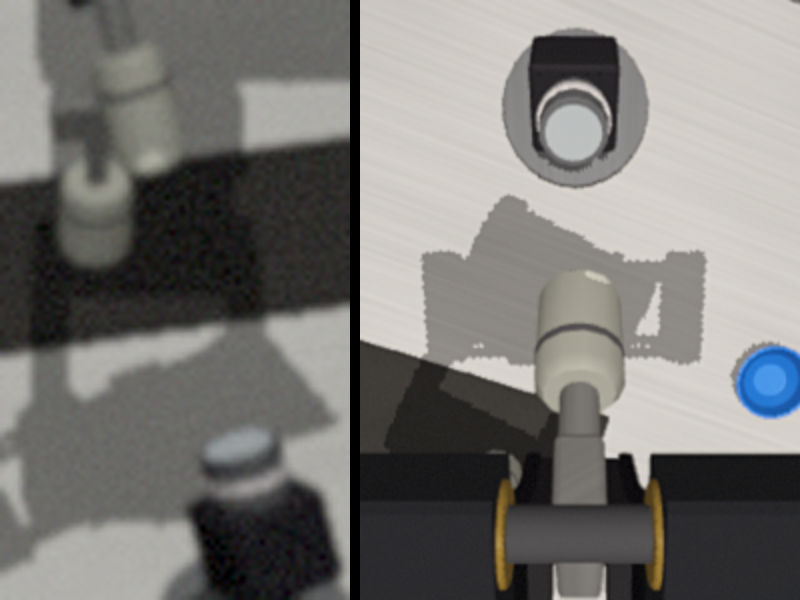

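The wrist view shows the camera cube square in the image with its glass centre at crop (573,131). The piston lies along the same line, with its foot edge at row 268 and its shoulder at row 412. I'll solve for the tilt and the lens position.

```bash
python3 - <<'E'
from h import *
import pickle
np.set_printoptions(precision=4,suppress=True)
c,w,s=pickle.load(open("f.pkl","rb"));p=np.array(s["position"]);R=np.array(s["tcp_rot"]);g=p+[0,0,.019]
W=lambda x,y:np.array([210+(x-360)/2-.25,y/2-.25])
lw=at_z(w,W(573,131),.105);ls=at_z(c,(350-35+240/5-.5,211-60+447/5-.5),.105);print("lens",lw,ls,tri([(w,W(573,131)),(c,(362.5,239.9))]))
A,B=at_z(w,W(535,38),.1),at_z(w,W(618,38),.1);print("lean az",np.degrees(np.arctan2(*(B-A)[1::-1]))-90)
hx=-R[:2,0]/np.linalg.norm(R[:2,0])
fi=np.linspace(0,2*np.pi,73)
for th in range(26,50,3):
    t=np.radians(th);u=np.array([*(hx*np.sin(t)),np.cos(t)]);e1=np.cross(u,[0,0,1]);e1/=np.linalg.norm(e1);e2=np.cross(u,e1)
    ring=lambda h,r,q:np.array([proj(q,g+h*u+r*(np.cos(a)*e1+np.sin(a)*e2)) for a in fi])
    top=lambda q:[ring(-.089,.011,q),ring(-.085,.014,q)]
    f=min(x[:,1].min() for x in top(w)); n=ring(-.043,.014,w)[:,1].max()
    fs=np.vstack(top(c)); print(th,"foot top",f*2+.5,"shoulder",n*2+.5,"scene foot mean",(fs.mean(0)-[315,151])*5+2.5,"low",(fs[:,1].max()-151)*5+2.5)
E
```

```text
lens [0.6812 0.0758 0.105 ] [0.6814 0.0765 0.105 ] (array([0.6813, 0.0762, 0.105 ]), [array([-0.3, -0.2]), array([-0.2,  0. ])])
lean az -160.0660202100118
26 foot top 296.00164676428864 shoulder 440.2836786263466 scene foot mean [137.381  158.0352] low 174.0317099938254
29 foot top 285.9454365096195 shoulder 433.72935767896956 scene foot mean [142.8364 160.2729] low 175.71994754340395
32 foot top 276.0250694696101 shoulder 427.2951808845836 scene foot mean [148.2127 161.9595] low 176.97928571796012
35 foot top 266.0747619084837 shoulder 420.99000591618443 scene foot mean [153.4955 163.0823] low 177.8087707504976
38 foot top 255.88085066571236 shoulder 414.8231801452555 scene foot mean [158.6699 163.6295] low 178.24215343093968
41 foot top 245.8412149222359 shoulder 408.80458524465496 scene foot mean [163.7206 163.5905] low 178.27377689368802
44 foot top 235.97567682810555 shoulder 402.94468121588557 scene foot mean [168.6326 162.9558] low 177.90939148804114
47 foot top 226.30714011317806 shoulder 397.2545495412013 scene foot mean [173.3903 161.7172] low 177.13837229745408
```

Tilt is about 34.5° at azimuth -160°. The foot is within 4 mm of the view point, so only a small correction is needed before it settles.

>>> {"name": "jog_arm", "arguments": {"delta_pos": [[-0.1, 0.15, 0], [-0.2, 0.3, 0], [-0.2, 0.3, 0], [-0.2, 0.3, 0], [-0.2, 0.3, 0], [-0.2, 0.3, 0], [-0.2, 0.3, 0], [-0.2, 0.3, 0]], "turn": [0, 0, 0, 0, 0, 0, 0, 0], "grip": [1, 1, 1, 1, 1, 1, 1, 1]}}

```text
time_s: 13.58
position: [0.5691, 0.0359, 0.2578]
tcp_rot: [[0.94, 0.341, -0.0], [0.341, -0.94, 0.0], [-0.0, -0.0, -1.0]]
force: [-0.8, 0.2, -2.3]
opening: 0.13
grasp_force: 30.0
```

```bash
python3 - <<'E'
from h import *
c=cam("scene");a=c["im"][140:225,300:445]
cv2.imwrite("pics/end.png",cv2.resize(a,None,fx=5,fy=5,interpolation=cv2.INTER_CUBIC))
s=read_state();print(s["position"],max(abs(np.array(s["qvel"]))),s["grasp_force"],s["time_s"])
E
```

```text
[0.56909603 0.03592296 0.257848  ] 0.09898251071837005 29.999507744796574 13.625
```

View pics/end.png

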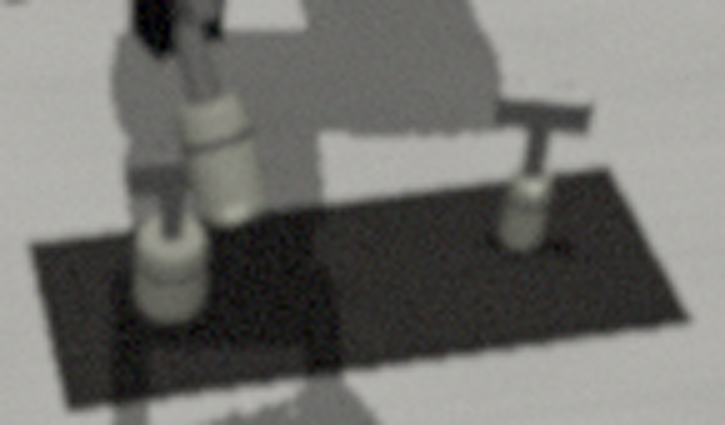

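The slim piston at (525,215) and the thick one at (170,270) both stand upright on the mat. The medium piston is held still and tilted, so I'm handing in.

```bash
python3 -c "
from rig import *
print(hand_in())"
```

```text
the job is handed in; nothing more can be done
None
```

I slid the medium piston fully down into the bore and drew it out, then handed in with it held still at the view point: foot 120 mm from the lens to within a few mm by my measurements, tilt about 34.5° of the 35°, and the slim and thick pistons standing upright on the mat (hand-in returned no verdict).

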